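Pack the long damper in its kit tin

TASK

Lift the loose lid off the round kit tin by its knob and lay it flat on the bench, right way up. Then pull the longer of the two dampers straight up out of its upright holder and stand it in the tin foot down, lowering it to the bottom before you let go. Put things down rather than dropping them, leave the shorter damper and the mallet alone, and do not drag or tip the tin or the holders.

Things in the scene. Friction and masses are not known exactly. Their poses are not given: they have to be found in the camera images.
- tin: Kit tin: plain round aluminium can, loose on the bench, 92 mm outside diameter, 95 mm high, wall 4 mm (84 mm clear inside), floor 5 mm thick. Closed by the lid at the start. Origin: centre of the underside; z up, along the can's axis.
- lid: Loose lid lying on the tin: aluminium disc 100 mm across and 6 mm thick, with a plug 74 mm across and 8 mm deep beneath it that sits in the tin's mouth, and a black knob on top; about 160 g in all. Origin: centre of the plug's underside (87 mm above the tin's underside when closed, 0 when the lid lies flat on the bench); z up.
- lid_knob (a point): Centre of the lid's round black knob head, the place to grip: 44 mm above the lid's origin. The head is 28 mm across and 28 mm high, from 28 to 56 mm above the lid's origin, on a 14 mm stem; the disc's top lies 14 mm above the lid's origin.
- long_damper: The longer damper, standing in a holder: 180 mm long, about 300 g. From the bottom: steel foot disc 42 mm across and 8 mm thick, black cylinder 32 mm across, steel rod 14 mm across from 114 to 140 mm, dark rubber bush 26 mm across from 140 to 180 mm. Origin: centre of the foot's underside; z along the damper towards the bush.
- long_damper_grip (a point): Middle of the long damper's rubber bush, on its axis, 160 mm above its origin: the place to grip (26 mm across, any direction).
- short_damper: The shorter damper, to be left where it is: same shape but 125 mm long, standing in the other holder. Origin: centre of the foot's underside; z along the damper.
- long_holder: Upright grey plastic cup that holds the long damper: 62 mm outside diameter (68 mm at the foot), 80 mm high, wall 4 mm, floor 6 mm thick, 0.5 kg, loose on the bench. Origin: centre of the underside; z up.
- short_holder: The same cup, holding the short damper. Origin: centre of the underside; z up.
- mallet: Bystander: mallet lying on the bench, off to the robot's right. Rubber head 54 mm across and 85 mm wide, centred 100 mm along +x from the origin; handle 22 mm thick, reaching 151 mm along -x. Origin: on the bench under the handle; x towards the head.
- bolt_bin: Bystander, fixed: open blue plastic bin of fasteners, 160 x 120 x 70 mm, to the robot's left. Origin: centre of the underside. (A fixed white carton 70 mm high also stands beyond the work, more than 0.76 m ahead of the robot.)

How it is judged:
On the way, in this order (a step that is already met when the one before it is completed fails the run):
1. the lid is off the tin and has been lowered to the bench while still held (height (world z) of lid below 0.03 m and contact force between the fingers and lid above 0.3 N).
2. the lid lies flat on the bench, right way up, and is released (height (world z) of lid below 0.012 m and angle between lid's own z axis and vertical below 0.12 rad and contact force between the fingers and lid below 0.1 N), for 0.2 s.
3. the long damper is held clear above its holder, upright (z of long_damper in the frame of long_holder above 0.08 m and angle between long_damper's own z axis and vertical below 0.5 rad and contact force between the fingers and long_damper above 0.3 N), for 0.1 s.
4. the long damper's foot is down in the tin, within 30 mm of the tin's underside, while the damper is still held (horizontal distance between long_damper and tin below 0.032 m and z of long_damper in the frame of tin below 0.03 m and contact force between the fingers and long_damper above 0.3 N).
At the end, for the whole second after the job is handed in: Lid flat on the bench, right way up (underside below 12 mm, tilt under 0.12 rad); long damper foot down in the upright tin (foot centre within 32 mm of the axis and 30 mm of the underside, tilt under 0.5 rad); short damper still in its holder; lid and damper at rest (height (world z) of lid below 0.012 m and angle between lid's own z axis and vertical below 0.12 rad and horizontal distance between long_damper and tin below 0.032 m and z of long_damper in the frame of tin below 0.03 m and angle between long_damper's own z axis and vertical below 0.5 rad and angle between tin's own z axis and vertical below 0.1 rad and z of short_damper in the frame of short_holder below 0.02 m and linear speed of each of long_damper, lid below 0.02 m/s); the robot touches nothing.
It fails at once if the tin is dragged more than 60 mm or tipped more than 0.35 rad (distance of tin from where it was at the start of the episode above 0.06 m or angle between tin's own z axis and vertical above 0.35 rad).
It fails at once if a holder is dragged more than 60 mm or tipped more than 0.35 rad ((distance of long_holder from where it was at the start of the episode above 0.06 m or angle between long_holder's own z axis and vertical above 0.35 rad) or (distance of short_holder from where it was at the start of the episode above 0.06 m or angle between short_holder's own z axis and vertical above 0.35 rad)).
It fails at once if the short damper is moved more than 60 mm (distance of short_damper from where it was at the start of the episode above 0.06 m).
It fails at once if the mallet is moved more than 50 mm (distance of mallet from where it was at the start of the episode above 0.05 m).
It also fails if it takes over 56 s, if anything falls off the work surface, if the arm or the gripper's body presses on something with over 40 N, if the wrist force passes 120 N, or if a joint passes its speed limit or range.

ROBOT

A 6-joint arm with a two-finger parallel gripper is mounted at the origin on the work surface. World frame = base frame: x ahead of the robot, y to its left, z up, the work surface at z = 0. Lengths are in m, angles in rad, forces in N, time in s.
With the tool pointing down it reaches from about 0.25 to 0.8 m from the base axis. Payload 8.5 kg.
Tool frame: the origin (TCP) lies on the mounting face of the last link; the fingertips stand 173 mm ahead of it and the grasp point (between the pads) lies ahead of it (manip.tcp_to_grasp is the z of the grasp point in the tool frame, in m); z points along the fingers, x is the direction in which the jaws open and shut, and the axes are right-handed (so a half turn about z gives the same grasp; the last joint's range is limited). The gripper opens to 85 mm and grips with 20 to 120 N. Pads are 22 mm wide; open, the fingers measure 114 mm over their backs; the gripper's body (76 mm by 85 mm) begins 54 mm behind the grasp point. The pads swing forward as they close: fully open they stand 13 mm farther back than shut.
Start: joints at [0, 0.238, -0.013, 1.319, 0, 1.571], TCP at [0.525, 0, 0.405] pointing down, gripper open.
Joint ranges: [-2.66, 2.66], [-1.03, 1.9], [-1.14, 1.46], [-1.82, 2.27], [-1.45, 1.34], [-3.14, 3.14]. Speed limits (rad/s): [2.22, 2.22, 2.79, 3.14, 3.14, 3.14].

INTERFACE

Orientations are given as a rotation vector (axis times angle).
In Python, from cell import readout, vision, job, nets, manip gives the robot as it stands. The module is installed in compiled form; this text tells all that it offers.
- The arm moves only by the tool apply_moves, never from a script. Its argument "rows" is a list of rows, each a list of 7 numbers: the shift along the tool's x, y, z in m, then the turn, a rotation vector about the tool's x, y, z in degrees, then the opening in per cent of the stroke, from 0 (shut) to 100 (fully open). A call has exactly 10 rows; each row is the pose to reach, as a shift and turn from the pose measured when the call began, along the tool's axes at that moment; what a row does not reach only later rows make up. A row lasts 1/10 s, in which the tool goes at most 50 mm and 8.59 degrees, less where a joint would pass 70% of its speed; a pose out of reach is approached as far as the arm can. A call with a gripper value outside its range is refused whole. The fingers move at their own pace and stop on an object; "force" is the grip in N (left out, the last holds). Time passes only in rows, so rows that repeat a pose let the fingers close, or fill a call up. It gives the time, the measured TCP pose, the force and the opening at its end, in the units of the state.
- readout.state(): the state, without advancing time (a new reading comes with each control period).
- vision.capture(name): name is "scene" or "side" or "wrist"; returns a dict with "img" (384x512x3 uint8, red, green, blue), "camera_matrix" (3x3 intrinsics, pixels), "k1" (the pictures are not rectified: a ray, as slopes to the right and down, at radius r is drawn at 1 + k1 r^2 times it, then the intrinsics apply), "world_from_camera" (4x4, takes a point from camera to world coordinates). Camera axes: x right, y down, z forward; pixel columns grow to the right and rows downward; lengths in m; the calibration is good to about 2 mm. A picture is of the moment at which its call begins. There is no depth.
- job.job_done(): hands the job in, once; it reports no verdict.
Trained networks look in the newest picture that a camera, given by its name, has taken for a name from the list of things; names that differ only in an ending like _2 or _b are one class to them, and where a whole thing is asked for, a point or a joint stands for the part that bears it (a point fixed in the world has none). Each returns a list of dicts, best first, with "p" (0 to 1); they miss things now and then, are a little off and sometimes report something else, mostly with a low value. They report only what shows in the picture. A call takes as long as a camera call.
- nets.recognise(camera, name): "box" ([centre column, centre row, width, height] in pixels, round what is visible of it).
- nets.trace(camera, name): "mask" (384x512 bool, what is visible of it) and "box" ([centre column, centre row, width, height] in pixels, round what is visible of it).
The state is a dict: "time_s": time; "qpos": joint angles; "dq": joint speeds; "tau": joint torques, N m; "position": TCP position; "eef_rot": TCP orientation; "ft_force": force on the tool from outside, world axes, zero at the start; "torque": the same for the moment, N m; "grip_width": finger opening in m.
Only numpy, scipy, OpenCV 4.12 (cv2) and the standard library are available. Lean on these libraries where they do the work, as an engineer would, in place of code of your own. Each camera call takes 0.05 s, during which the arm holds its last target.

## Working session

There is one attempt and no reset: what is moved stays moved. The work goes in short steps, Python scripts to look and compute and a tool call to move; the robot and the scene stay as the last step left them, time stands still between calls to the robot, and variables do not carry over. Pictures are saved under pics/ and viewed, and the job is handed in when it is done.

Besides the shell and the picture viewer there is one more tool, called after "Call:" as a command line: name --pt "numbers of a row" for each row, then --argument value for the rest. apply_moves: Moves the arm, as the interface text tells. Its arguments: {"type":"object","properties":{"rows":{"type":"array"},"force":{"type":"number"}},"required":["rows"]}

```bash
mkdir -p pics; cat > h.py <<'E'
import numpy as np, cv2, json
from cell import readout, vision, job, nets, manip
def cap(n,fn=None):
    c=vision.capture(n)
    if fn: cv2.imwrite('pics/'+fn,c['img'][:,:,::-1])
    return c
def ray(c,u,v):
    K=np.array(c['camera_matrix']);T=np.array(c['world_from_camera'])
    x=(u-K[0,2])/K[0,0];y=(v-K[1,2])/K[1,1]
    rd=np.hypot(x,y);r=rd
    for _ in range(30): r=rd/(1+c['k1']*r*r)
    s=r/rd if rd>0 else 1
    d=T[:3,:3]@np.array([x*s,y*s,1]);return T[:3,3],d/np.linalg.norm(d)
def atz(c,u,v,z):
    o,d=ray(c,u,v);return o+d*(z-o[2])/d[2]
def proj(c,p):
    K=np.array(c['camera_matrix']);T=np.array(c['world_from_camera'])
    q=T[:3,:3].T@(np.asarray(p,float)-T[:3,3]);x,y=q[0]/q[2],q[1]/q[2];f=1+c['k1']*(x*x+y*y)
    return np.array([K[0,0]*x*f+K[0,2],K[1,1]*y*f+K[1,2]])
def tri(rs):
    A=np.zeros((3,3));b=np.zeros(3)
    for o,d in rs:
        P=np.eye(3)-np.outer(d,d);A+=P;b+=P@o
    p=np.linalg.solve(A,b);return p,[np.linalg.norm((np.eye(3)-np.outer(d,d))@(p-o)) for o,d in rs]
E
python3 - <<'E'
from h import *
np.set_printoptions(precision=4,suppress=True)
print(readout.state(),manip.tcp_to_grasp)
cs={n:cap(n,n+'0.png') for n in('scene','side','wrist')}
for n,c in cs.items():
    print(n,c['world_from_camera'],c['k1'])
    for o in('lid_knob','lid','tin','long_damper_grip','long_damper','short_damper','long_holder','mallet','bolt_bin'):
        print(o,[(np.round(d['box'],1).tolist(),round(d['p'],2)) for d in nets.recognise(n,o)][:3])
E
```

```text
{'time_s': 0.0, 'qpos': array([ 0.    ,  0.2387, -0.0142,  1.3192,  0.    ,  1.5708]), 'dq': array([ 0.0002,  0.0002, -0.0012, -0.0005, -0.0015, -0.0013]), 'tau': array([  0.0013, -53.879 ,  34.6437,   0.0184,   0.0002,   0.0001]), 'position': array([0.5248, 0.    , 0.4041]), 'eef_rot': array([-3.1416,  0.    ,  0.0021]), 'ft_force': array([ 0.4408, -0.7473, -1.0899]), 'torque': array([0.048 , 0.0135, 0.0488]), 'grip_width': 0.08567385047583592} 0.1547
scene [[-0.107   0.7787 -0.6181  1.5203]
 [ 0.9942  0.0754 -0.0771  0.13  ]
 [-0.0134 -0.6228 -0.7823  1.3218]
 [ 0.      0.      0.      1.    ]] -0.13245174037608323
lid_knob [([256.0, 204.4, 31.0, 24.1], 0.59)]
lid [([254.5, 200.8, 30.2, 25.3], 0.76)]
tin [([256.8, 219.3, 25.6, 19.8], 0.66)]
long_damper_grip [([197.7, 201.9, 12.0, 30.9], 0.55)]
long_damper [([199.7, 200.2, 10.4, 31.2], 0.54)]
short_damper [([324.4, 224.2, 8.9, 19.3], 0.6), ([199.6, 220.1, 23.1, 25.0], 0.6)]
long_holder [([199.5, 218.2, 23.4, 28.5], 0.94)]
mallet [([130.6, 187.3, 36.6, 55.7], 0.71), ([255.3, 202.9, 29.4, 25.9], 0.67), ([257.2, 219.4, 26.2, 16.4], 0.2
[... 675 characters left out ...]
8.6], 0.83)]
mallet [([256.9, 185.2, 31.1, 22.1], 0.73), ([327.9, 146.3, 67.6, 39.2], 0.55)]
bolt_bin [([160.1, 308.2, 83.3, 70.3], 0.94)]
wrist [[ 1.      0.0009 -0.003   0.5241]
 [ 0.     -0.9581 -0.2863  0.0737]
 [-0.0032  0.2863 -0.9581  0.3731]
 [ 0.      0.      0.      1.    ]] -0.08712278198997012
lid_knob [([323.8, 187.6, 111.7, 108.3], 0.63), ([298.4, 148.6, 50.0, 44.4], 0.54)]
lid [([324.1, 187.4, 115.9, 110.1], 0.66), ([336.9, 314.0, 63.5, 79.7], 0.35)]
tin [([298.3, 147.3, 57.0, 45.4], 0.57)]
long_damper_grip [([341.5, 338.0, 31.7, 38.8], 0.85)]
long_damper [([342.5, 336.1, 30.3, 36.4], 0.64)]
short_damper []
long_holder [([336.7, 312.4, 65.4, 79.8], 0.56)]
mallet []
bolt_bin []
```

```bash
python3 - <<'E'
import cv2
for n,(x0,y0,x1,y1) in dict(scene=(90,140,450,290),side=(110,90,390,370)).items():
    i=cv2.imread(f'pics/{n}0.png')[y0:y1,x0:x1]; f=min(800/(x1-x0),600/(y1-y0))
    cv2.imwrite(f'pics/{n}0c.png',cv2.resize(i,None,fx=f,fy=f,interpolation=cv2.INTER_CUBIC))
E
```

```text
(no output)
```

View pics/scene0c.png

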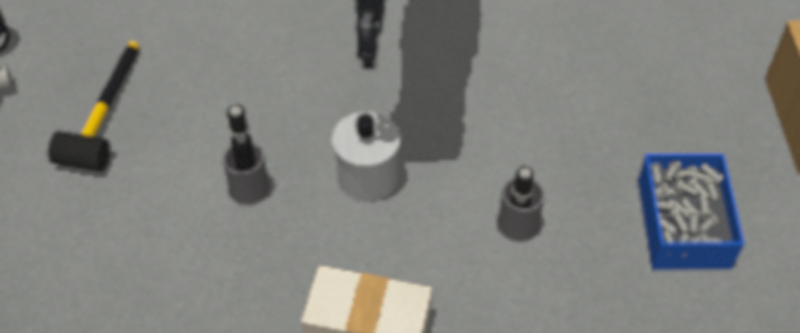

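View pics/side0c.png

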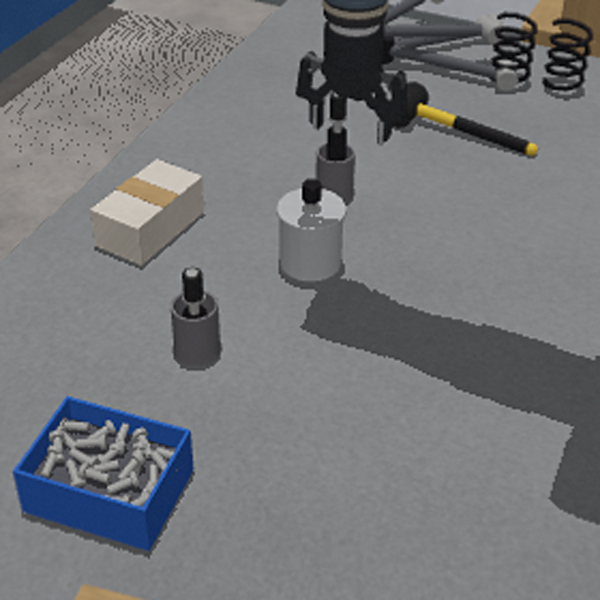

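View pics/wrist0.png

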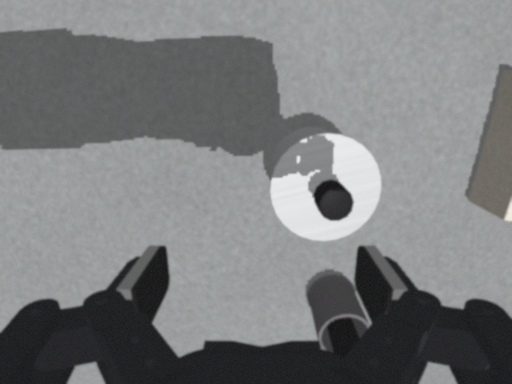

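```bash
python3 - <<'E'
from h import *
np.set_printoptions(precision=4,suppress=True)
cs={n:cap(n) for n in('scene','side','wrist')}
def S(x,y):return ray(cs['scene'],90+x/2.222,140+y/2.222)
def D(x,y):return ray(cs['side'],110+x/2.143,90+y/2.143)
print('knob',tri([S(366,126),D(312,191)]))
print('bush',tri([S(237.5,119),D(338,105)]))
w=cs['wrist']
print('lid disc',atz(w,326,186.5,.101), 'knobtop',atz(w,335,203,.143))
o,d=ray(w,335,203)
img=w['img']; g=(img.min(2)>190).astype(np.uint8)
n,l,s,c=cv2.connectedComponentsWithStats(g); k=1+np.argmax(s[1:,4]); print(s[k],c[k])
cn=max(cv2.findContours((l==k).astype(np.uint8),0,1)[0],key=len); h=cv2.convexHull(cn); e=cv2.fitEllipse(h);print(e,atz(w,*e[0],.101))
print('scene at z', atz(cs['scene'],90+366/2.222,140+126/2.222,.131),atz(cs['side'],110+312/2.143,90+191/2.143,.131))
print('short', [atz(cs['scene'],90+524/2.222,140+174/2.222,.131)], atz(cs['side'],110+193/2.143,90+272/2.143,.131))
print('mallet',atz(cs['scene'],90+80/2.222,140+150/2.222,.03))
for n in ('scene','side'):
  print(n,proj(cs[n],[.525,0,.404-.173]))
print(readout.state()['time_s'])
E
```

```text
knob (array([ 0.5807, -0.0061,  0.1292]), [np.float64(0.0028532501979056392), np.float64(0.0028532501979055204)])
bush (array([ 0.616 , -0.1839,  0.1669]), [np.float64(0.002149362554362774), np.float64(0.0021493625543626506)])
lid disc [ 0.5807 -0.0031  0.101 ] knobtop [ 0.5797 -0.0043  0.143 ]
[ 270  134  111  107 5845] [328.8985 193.4226]
((324.9143981933594, 186.85301208496094), (104.43097686767578, 112.34038543701172), 59.56475067138672) [ 0.5798 -0.0034  0.101 ]
scene at z [ 0.5849 -0.0039  0.131 ] [ 0.5789 -0.0074  0.131 ]
short [array([0.6485, 0.2252, 0.131 ])] [0.6438 0.2212 0.131 ]
mallet [ 0.5964 -0.4551  0.03  ]
scene [257.4212 161.9603]
side [272.2349 156.749 ]
1.65
```

Call:
apply_moves --pt "0.03 0.002 0 0 0 0 100" --pt "0.055 0.004 0.01 0 0 0 100" --pt "0.055 0.004 0.03 0 0 0 100" --pt "0.055 0.004 0.05 0 0 0 100" --pt "0.055 0.004 0.07 0 0 0 100" --pt "0.055 0.004 0.085 0 0 0 100" --pt "0.055 0.004 0.1 0 0 0 100" --pt "0.055 0.004 0.112 0 0 0 100" --pt "0.055 0.004 0.118 0 0 0 100" --pt "0.055 0.004 0.118 0 0 0 100" --force 30

```text
time_s: 2.65
position: [0.5798, -0.004, 0.286]
eef_rot: [-3.142, -0.0, 0.002]
ft_force: [-0.6, -0.9, 0.9]
grip_width: 0.0854
```

```bash
python3 - <<'E'
from h import *
c=cap('wrist','w1.png');print(readout.state())
for n in('scene','side'):
    i=cap(n)['img'][:,:,::-1][130:250,190:330];cv2.imwrite(f'pics/{n}1.png',cv2.resize(i,None,fx=4,fy=4))
E
```

```text
{'time_s': 2.7, 'qpos': array([-6.89368466e-03,  3.92695161e-01, -9.90492711e-02,  1.07940310e+00,
       -1.30050865e-05,  1.56390300e+00]), 'dq': array([-0.00043123, -0.01027296,  0.01577536,  0.00529755,  0.00041479,
       -0.00098886]), 'tau': array([-1.76997937e-04, -6.22034669e+01,  3.13771498e+01, -1.36515792e-01,
        2.54532762e-05, -6.63696852e-06]), 'position': array([ 0.57999505, -0.0040001 ,  0.28669577]), 'eef_rot': array([ 3.14158202e+00, -5.50710944e-07, -5.51800405e-04]), 'ft_force': array([ 0.06053785, -0.02702244,  0.84088204]), 'torque': array([-0.03901985,  0.02482409,  0.03347316]), 'grip_width': 0.08545522581189148}
```

View pics/w1.png

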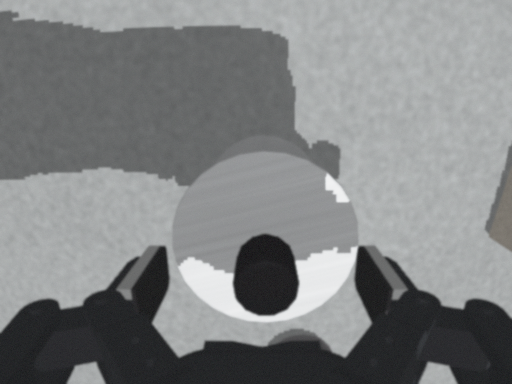

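View pics/side1.png

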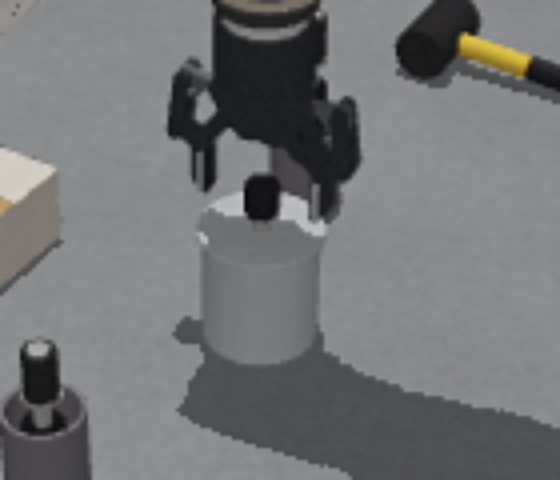

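The wrist picture shows the knob (centre about 266, 275) between the pads (inner edges at 168 and 357). The side picture agrees, so I'm closing the gripper.

Call:
apply_moves --pt "0 0 0 0 0 0 60" --pt "0 0 0 0 0 0 30" --pt "0 0 0 0 0 0 10" --pt "0 0 0 0 0 0 10" --pt "0 0 0 0 0 0 10" --pt "0 0 0 0 0 0 10" --pt "0 0 0 0 0 0 10" --pt "0 0 0 0 0 0 10" --pt "0 0 0 0 0 0 10" --pt "0 0 0 0 0 0 10" --force 40

```text
time_s: 3.8
position: [0.5803, -0.004, 0.2877]
eef_rot: [3.142, 0.0, 0.002]
ft_force: [-1.7, -0.2, 5.7]
grip_width: 0.027
```

Call:
apply_moves --pt "0 0 -0.003 0 0 0 10" --pt "0 0 -0.008 0 0 0 10" --pt "0 0 -0.015 0 0 0 10" --pt "0 0 -0.025 0 0 0 10" --pt "0 0 -0.04 0 0 0 10" --pt "0 0 -0.055 0 0 0 10" --pt "0 0 -0.07 0 0 0 10" --pt "0 0 -0.08 0 0 0 10" --pt "0 0 -0.08 0 0 0 10" --pt "0 0 -0.08 0 0 0 10"

```text
time_s: 4.8
position: [0.5801, -0.004, 0.3676]
eef_rot: [3.142, -0.0, 0.002]
ft_force: [-0.6, -0.0, -1.9]
grip_width: 0.027
```

```bash
python3 - <<'E'
from h import *
c=cap('wrist','w2.png');print(readout.state())
for n in('scene','side'):
    i=cap(n)['img'][:,:,::-1][130:250,190:330];cv2.imwrite(f'pics/{n}2.png',cv2.resize(i,None,fx=4,fy=4))
E
```

```text
{'time_s': 4.85, 'qpos': array([-6.94729792e-03,  3.46077606e-01,  4.35369179e-02,  1.26756154e+00,
        2.08325306e-05,  1.56387860e+00]), 'dq': array([ 1.04587272e-03,  3.79154424e-03, -7.61467410e-03,  3.98974062e-05,
       -3.85493265e-04,  2.54720321e-03]), 'tau': array([ 6.14531782e-04, -6.34407020e+01,  3.53617895e+01,  6.61326398e-03,
       -3.07608207e-03,  1.10701831e-05]), 'position': array([ 0.57999352, -0.00402667,  0.36718091]), 'eef_rot': array([-3.14157644e+00,  4.64334868e-05, -1.09048168e-03]), 'ft_force': array([ 0.21343066,  0.16659149, -1.0948007 ]), 'torque': array([ 0.03813525, -0.03828145, -0.02756326]), 'grip_width': 0.026967168788299807}
```

View pics/w2.png

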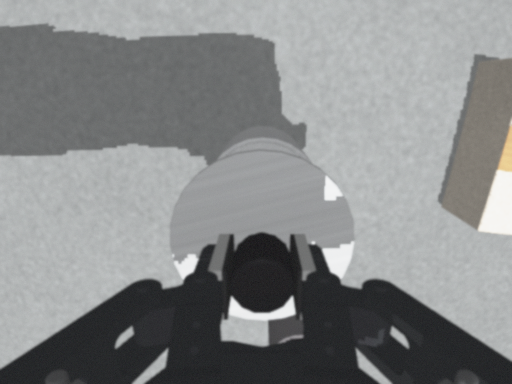

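View pics/side2.png

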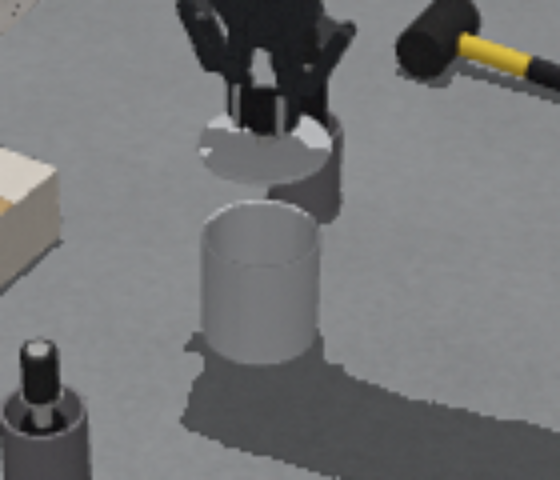

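The lid is held level and clear of the tin. Next I carry it to about (0.43, 0.12).

Call:
apply_moves --pt "-0.008 -0.007 0 0 0 0 10" --pt "-0.025 -0.02 0 0 0 0 10" --pt "-0.045 -0.037 0 0 0 0 10" --pt "-0.068 -0.056 0 0 0 0 10" --pt "-0.09 -0.075 0 0 0 0 10" --pt "-0.112 -0.093 0 0 0 0 10" --pt "-0.132 -0.11 0.005 0 0 0 10" --pt "-0.145 -0.12 0.02 0 0 0 10" --pt "-0.15 -0.124 0.04 0 0 0 10" --pt "-0.15 -0.124 0.06 0 0 0 10"

```text
time_s: 5.95
position: [0.4283, 0.1208, 0.3063]
eef_rot: [-3.141, -0.002, -0.0]
ft_force: [0.4, 0.1, -1.1]
grip_width: 0.0268
```

Call:
apply_moves --pt "0 0 0.015 0 0 0 10" --pt "0 0 0.03 0 0 0 10" --pt "0 0 0.045 0 0 0 10" --pt "0 0 0.06 0 0 0 10" --pt "0 0 0.075 0 0 0 10" --pt "0 0 0.085 0 0 0 10" --pt "0 0 0.09 0 0 0 10" --pt "0 0 0.095 0 0 0 10" --pt "0 0 0.095 0 0 0 10" --pt "0 0 0.095 0 0 0 10"

```text
time_s: 6.95
position: [0.4285, 0.1208, 0.2116]
eef_rot: [-3.141, -0.002, -0.001]
ft_force: [0.5, 0.4, -1.2]
grip_width: 0.0266
```

Call:
apply_moves --pt "0 0 0.002 0 0 0 10" --pt "0 0 0.004 0 0 0 10" --pt "0 0 0.006 0 0 0 10" --pt "0 0 0.008 0 0 0 10" --pt "0 0 0.009 0 0 0 10" --pt "0 0 0.01 0 0 0 10" --pt "0 0 0.011 0 0 0 10" --pt "0 0 0.011 0 0 0 10" --pt "0 0 0.011 0 0 0 10" --pt "0 0 0.011 0 0 0 10"

```text
time_s: 7.95
position: [0.4285, 0.1208, 0.2007]
eef_rot: [-3.141, -0.002, -0.001]
ft_force: [-2.4, 0.6, 2.4]
grip_width: 0.027
```

```bash
python3 - <<'E'
from h import *
print(readout.state())
i=cap('side')['img'][:,:,::-1][130:330,160:440];cv2.imwrite('pics/side3.png',cv2.resize(i,None,fx=2.8,fy=2.8))
E
```

```text
{'time_s': 7.95, 'qpos': array([ 2.74823175e-01,  2.77046511e-01, -5.43488669e-01,  7.49603482e-01,
        2.95367966e-04,  1.84413473e+00]), 'dq': array([-0.00035618,  0.00108675, -0.00051932, -0.00120781,  0.00148551,
       -0.00236621]), 'tau': array([-1.07992392e-01, -4.70783401e+01,  2.58077949e+01, -4.77956180e-01,
       -5.41563181e-02, -5.88511364e-03]), 'position': array([0.428452  , 0.12084629, 0.20069415]), 'eef_rot': array([-3.14112932e+00, -2.33208360e-03, -8.68792732e-04]), 'ft_force': array([-2.44777692,  0.62620647,  2.36890356]), 'torque': array([-0.01384047,  0.26138616, -0.01599046]), 'grip_width': 0.026993593464069723}
```

View pics/side3.png

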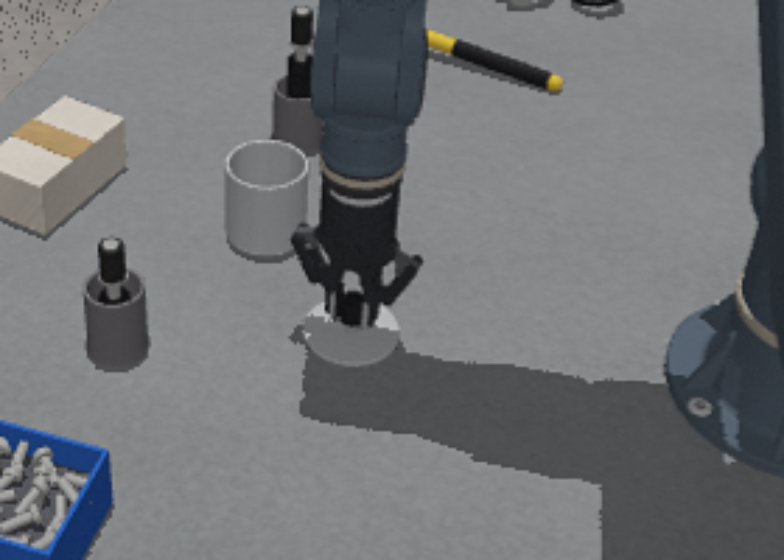

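The lid is on the bench with about 3.5 N of contact. I release it, then rise.

Call:
apply_moves --pt "0 0 0 0 0 0 50" --pt "0 0 0 0 0 0 80" --pt "0 0 0 0 0 0 100" --pt "0 0 0 0 0 0 100" --pt "0 0 0 0 0 0 100" --pt "0 0 0 0 0 0 100" --pt "0 0 0 0 0 0 100" --pt "0 0 0 0 0 0 100" --pt "0 0 0 0 0 0 100" --pt "0 0 0 0 0 0 100"

```text
time_s: 9.0
position: [0.4285, 0.1208, 0.2007]
eef_rot: [-3.141, -0.002, -0.001]
ft_force: [0.2, 0.0, -0.3]
grip_width: 0.0855
```

Call:
apply_moves --pt "0 0 -0.02 0 0 0 100" --pt "0 0 -0.045 0 0 0 100" --pt "0 0 -0.075 0 0 0 100" --pt "0 0 -0.105 0 0 0 100" --pt "0 0 -0.135 0 0 0 100" --pt "0 0 -0.165 0 0 0 100" --pt "0 0 -0.19 0 0 0 100" --pt "0 0 -0.21 0 0 0 100" --pt "0 0 -0.22 0 0 0 100" --pt "0 0 -0.22 0 0 0 100"

```text
time_s: 10.0
position: [0.4286, 0.1208, 0.4215]
eef_rot: [-3.141, -0.002, -0.004]
ft_force: [-0.8, -0.4, -0.3]
grip_width: 0.0855
```

```bash
python3 - <<'E'
from h import *
np.set_printoptions(precision=4,suppress=True)
s=readout.state();print(s['position'],s['eef_rot'],s['time_s'])
for n,(x0,y0,x1,y1) in dict(scene=(180,140,300,240),side=(210,110,350,250)).items():
    i=cap(n)['img'][:,:,::-1][y0:y1,x0:x1];f=min(800/(x1-x0),600/(y1-y0));cv2.imwrite(f'pics/{n}4.png',cv2.resize(i,None,fx=f,fy=f));print(f)
E
```

```text
[0.4286 0.1208 0.4215] [-3.1406 -0.0022 -0.0037] 10.0
6.0
4.285714285714286
```

View pics/scene4.png

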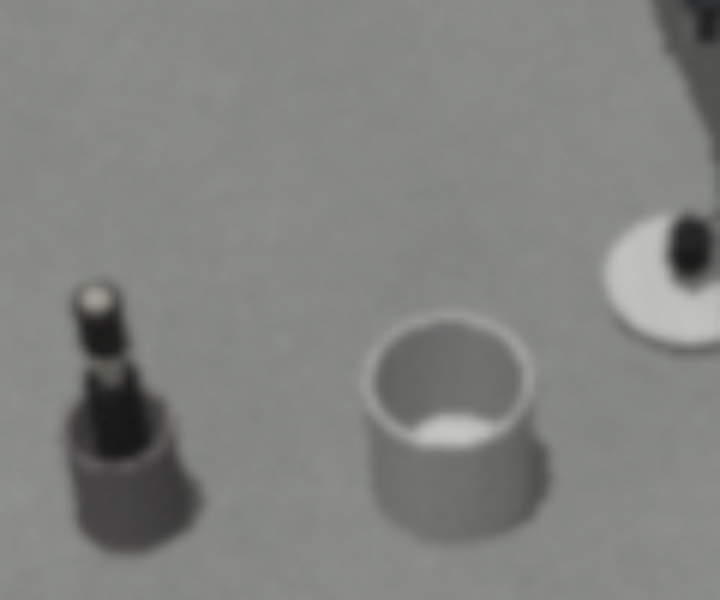

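View pics/side4.png

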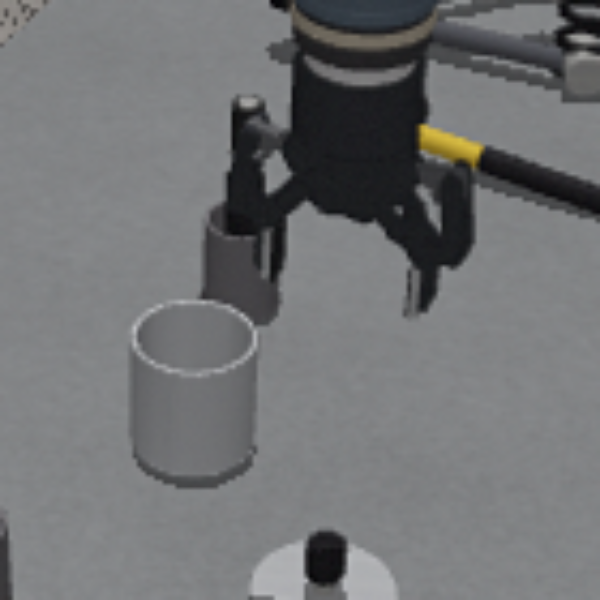

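```bash
python3 - <<'E'
from h import *
np.set_printoptions(precision=4,suppress=True)
a=vision.capture('scene');b=vision.capture('side')
A=lambda x,y:(180+(x+.5)/6-.5,140+(y+.5)/6-.5)
B=lambda x,y:(210+(x+.5)/4.2857-.5,110+(y+.5)/4.2857-.5)
print('dtop',tri([ray(a,*A(98,299)),ray(b,*B(248,102))]),atz(a,*A(98,299),.186),atz(b,*B(248,102),.186))
print('rim',tri([ray(a,*A(448,380)),ray(b,*B(194,337))]),atz(a,*A(448,380),.095),atz(b,*B(194,337),.095))
E
```

```text
dtop (array([ 0.6171, -0.184 ,  0.1881]), [np.float64(0.0016043507841379287), np.float64(0.0016043507841378782)]) [ 0.617  -0.1833  0.186 ] [ 0.6182 -0.1899  0.186 ]
rim (array([ 0.5815, -0.0072,  0.095 ]), [np.float64(0.0010927081099566334), np.float64(0.0010927081099566113)]) [ 0.5826 -0.0065  0.095 ] [ 0.5812 -0.0086  0.095 ]
```

Call:
apply_moves --pt "0.01 0.015 0 0 0 0 100" --pt "0.03 0.045 0 0 0 0 100" --pt "0.052 0.082 0 0 0 0 100" --pt "0.075 0.122 0 0 0 0 100" --pt "0.1 0.164 0 0 0 0 100" --pt "0.125 0.206 0 0 0 0 100" --pt "0.15 0.246 0 0 0 0 100" --pt "0.172 0.28 0 0 0 0 100" --pt "0.187 0.304 0 0 0 0 100" --pt "0.187 0.304 0 0 0 0 100"

```text
time_s: 11.2
position: [0.6169, -0.1861, 0.4166]
eef_rot: [-3.141, 0.002, 0.006]
ft_force: [0.0, 1.2, -0.2]
grip_width: 0.0854
```

```bash
python3 - <<'E'
from h import *
np.set_printoptions(precision=4,suppress=True)
c=cap('wrist','w5.png')
s=readout.state();print(s['position'],s['eef_rot'],s['time_s'])
print(proj(c,[.616,-.184,.186]),proj(c,[.58,-.004,.095]))
E
```

```text
[ 0.616  -0.1845  0.417 ] [-3.1408  0.0011  0.0066] 11.25
[263.1176 208.9923] [218.7743 -38.8413]
```

View pics/w5.png

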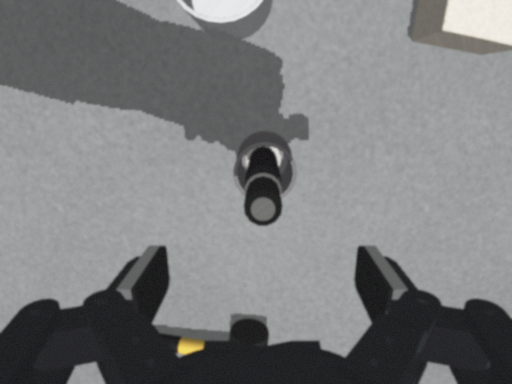

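The bush top is at (263, 209), which matches the prediction, so I go straight down.

Call:
apply_moves --pt "0 0 0.01 0 0 0 100" --pt "0 0 0.025 0 0 0 100" --pt "0 0 0.04 0 0 0 100" --pt "0 0 0.055 0 0 0 100" --pt "0 0 0.07 0 0 0 100" --pt "0 0 0.082 0 0 0 100" --pt "0 0 0.09 0 0 0 100" --pt "0 0 0.095 0 0 0 100" --pt "0 0 0.095 0 0 0 100" --pt "0 0 0.095 0 0 0 100"

```text
time_s: 12.25
position: [0.6157, -0.1844, 0.3225]
eef_rot: [-3.141, 0.001, 0.006]
ft_force: [-0.2, 0.3, -0.0]
grip_width: 0.0855
```

Call:
apply_moves --pt "0 0 0 0 0 0 60" --pt "0 0 0 0 0 0 30" --pt "0 0 0 0 0 0 10" --pt "0 0 0 0 0 0 10" --pt "0 0 0 0 0 0 10" --pt "0 0 0 0 0 0 10" --pt "0 0 0 0 0 0 10" --pt "0 0 0 0 0 0 10" --pt "0 0 0 0 0 0 10" --pt "0 0 0 0 0 0 10" --force 50

```text
time_s: 13.25
position: [0.6159, -0.1844, 0.3227]
eef_rot: [-3.141, 0.001, 0.004]
ft_force: [2.4, 0.1, 4.2]
grip_width: 0.0247
```

```bash
python3 - <<'E'
from h import *
c=cap('wrist','w6.png')
s=readout.state();print(s['position'],s['eef_rot'],s['time_s'],s['ft_force'])
E
```

```text
[ 0.61588679 -0.1844606   0.32274045] [-3.14106326e+00  1.04832147e-03  4.46107393e-03] 13.3 [ 1.32024556 -0.69755837  3.47268696]
```

View pics/w6.png

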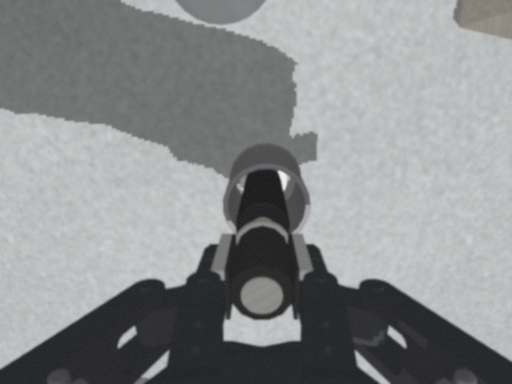

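Call:
apply_moves --pt "0 0 -0.005 0 0 0 10" --pt "0 0 -0.015 0 0 0 10" --pt "0 0 -0.03 0 0 0 10" --pt "0 0 -0.047 0 0 0 10" --pt "0 0 -0.065 0 0 0 10" --pt "0 0 -0.083 0 0 0 10" --pt "0 0 -0.1 0 0 0 10" --pt "0 0 -0.115 0 0 0 10" --pt "0 0 -0.125 0 0 0 10" --pt "0 0 -0.125 0 0 0 10"

```text
time_s: 14.3
position: [0.6163, -0.1845, 0.4492]
eef_rot: [3.142, -0.001, -0.002]
ft_force: [-0.6, 0.2, -3.7]
grip_width: 0.0251
```

```bash
python3 - <<'E'
from h import *
np.set_printoptions(precision=4,suppress=True)
s=readout.state();print(s['position'],s['eef_rot'],s['time_s'],s['ft_force'])
for n,(x0,y0,x1,y1) in dict(scene=(180,140,300,240),side=(210,110,350,250)).items():
    i=cap(n)['img'][:,:,::-1][y0:y1,x0:x1];f=min(800/(x1-x0),600/(y1-y0));cv2.imwrite(f'pics/{n}7.png',cv2.resize(i,None,fx=f,fy=f))
E
```

```text
[ 0.6163 -0.1845  0.4492] [ 3.1415 -0.001  -0.0018] 14.3 [-0.5907  0.1675 -3.7219]
```

View pics/scene7.png

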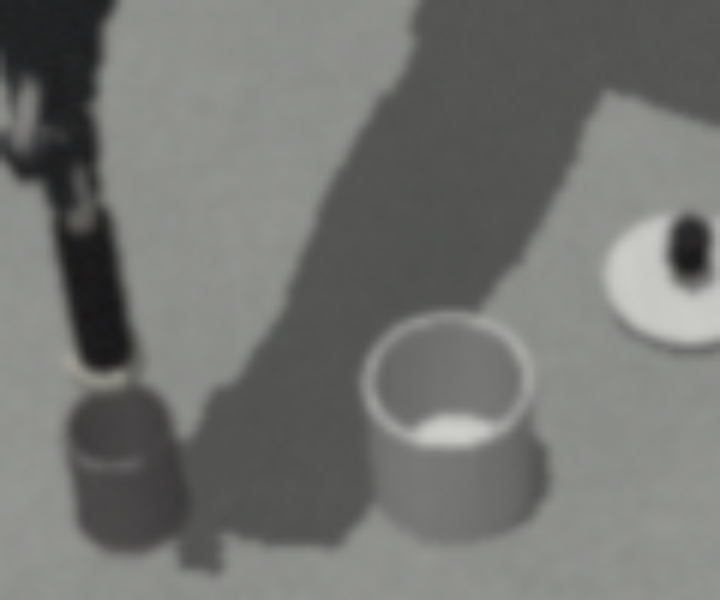

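View pics/side7.png

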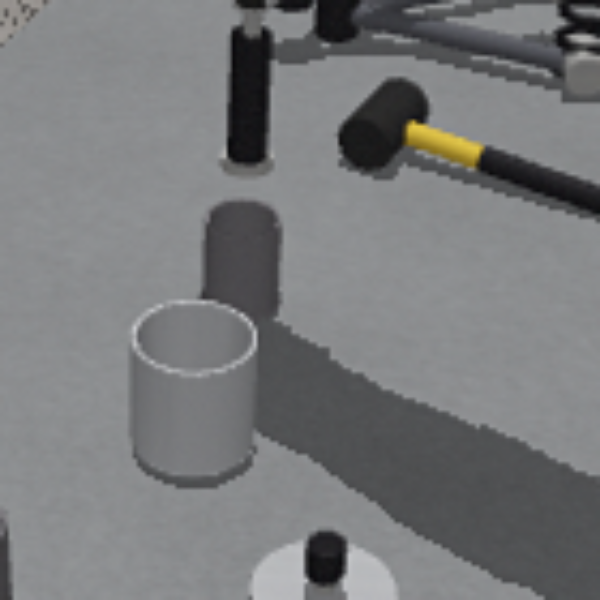

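The damper is upright and clear of its holder. I move it over the tin.

Call:
apply_moves --pt "-0.002 -0.008 0 0 0 0 10" --pt "-0.006 -0.026 0 0 0 0 10" --pt "-0.01 -0.05 0 0 0 0 10" --pt "-0.015 -0.076 0 0 0 0 10" --pt "-0.02 -0.102 0 0 0 0 10" --pt "-0.026 -0.128 0 0 0 0 10" --pt "-0.031 -0.152 0 0 0 0 10" --pt "-0.034 -0.17 0 0 0 0 10" --pt "-0.036 -0.179 0 0 0 0 10" --pt "-0.036 -0.179 0 0 0 0 10"

```text
time_s: 15.4
position: [0.5796, -0.0038, 0.4475]
eef_rot: [-3.141, -0.002, 0.006]
ft_force: [-0.2, 0.2, -2.5]
grip_width: 0.0249
```

Call:
apply_moves --pt "0 0 0 0 0 0 10" --pt "0 0 0 0 0 0 10" --pt "0 0 0.005 0 0 0 10" --pt "0 0 0.01 0 0 0 10" --pt "0 0 0.015 0 0 0 10" --pt "0 0 0.02 0 0 0 10" --pt "0 0 0.02 0 0 0 10" --pt "0 0 0.02 0 0 0 10" --pt "0 0 0.02 0 0 0 10" --pt "0 0 0.02 0 0 0 10"

```text
time_s: 16.4
position: [0.5796, -0.0038, 0.4278]
eef_rot: [-3.141, -0.002, 0.005]
ft_force: [-0.0, -0.8, -2.6]
grip_width: 0.0248
```

```bash
python3 - <<'E'
from h import *
np.set_printoptions(precision=4,suppress=True)
s=readout.state();print(s['position'],s['eef_rot'],s['time_s'],s['ft_force'])
for n,(x0,y0,x1,y1) in dict(scene=(180,140,300,240),side=(210,110,350,250)).items():
    i=cap(n)['img'][:,:,::-1][y0:y1,x0:x1];f=min(800/(x1-x0),600/(y1-y0));cv2.imwrite(f'pics/{n}8.png',cv2.resize(i,None,fx=f,fy=f))
cap('wrist','w8.png')
E
```

```text
[ 0.5796 -0.0038  0.4278] [-3.1407 -0.0024  0.0054] 16.4 [-0.0074 -0.7811 -2.5819]
```

View pics/scene8.png

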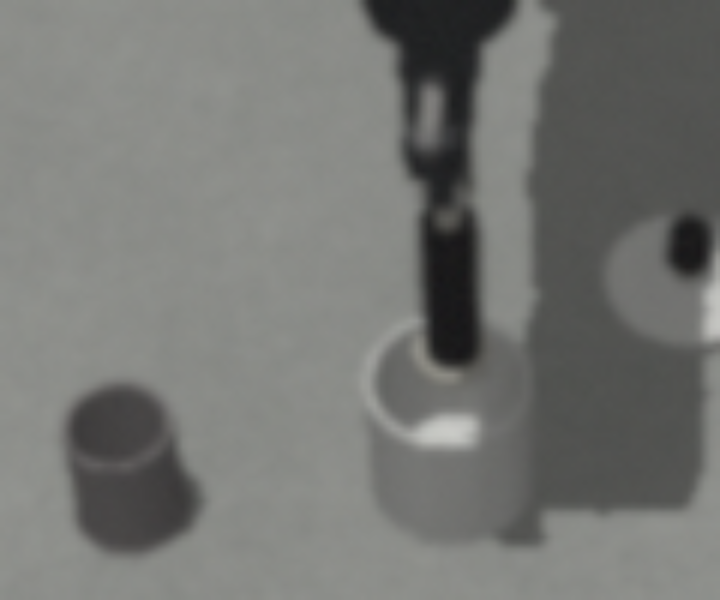

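View pics/side8.png

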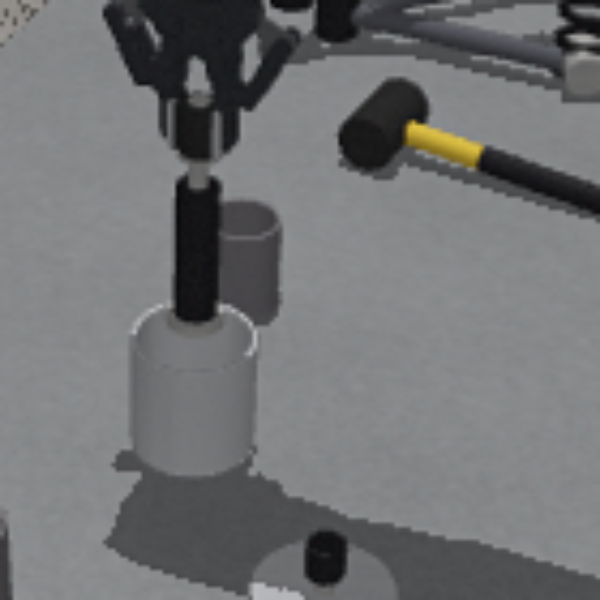

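View pics/w8.png

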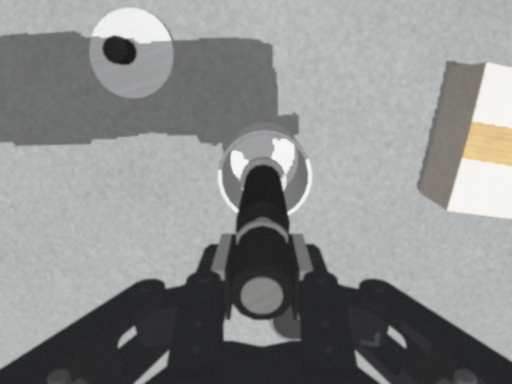

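The damper is centred over the tin in all three views: foot at about (447, 365) in scene, rim centre at about (448, 380), and column 264 in wrist. I lower it.

Call:
apply_moves --pt "0 0 0.008 0 0 0 10" --pt "0 0 0.02 0 0 0 10" --pt "0 0 0.034 0 0 0 10" --pt "0 0 0.048 0 0 0 10" --pt "0 0 0.062 0 0 0 10" --pt "0 0 0.076 0 0 0 10" --pt "0 0 0.087 0 0 0 10" --pt "0 0 0.094 0 0 0 10" --pt "0 0 0.097 0 0 0 10" --pt "0 0 0.097 0 0 0 10"

```text
time_s: 17.55
position: [0.5792, -0.0037, 0.3304]
eef_rot: [-3.141, -0.003, 0.006]
ft_force: [0.9, 0.2, -3.1]
grip_width: 0.0246
```

Call:
apply_moves --pt "0 0 0.002 0 0 0 10" --pt "0 0 0.003 0 0 0 10" --pt "0 0 0.004 0 0 0 10" --pt "0 0 0.005 0 0 0 10" --pt "0 0 0.006 0 0 0 10" --pt "0 0 0.007 0 0 0 10" --pt "0 0 0.008 0 0 0 10" --pt "0 0 0.009 0 0 0 10" --pt "0 0 0.009 0 0 0 10" --pt "0 0 0.009 0 0 0 10"

```text
time_s: 18.55
position: [0.5792, -0.0037, 0.3217]
eef_rot: [-3.141, -0.003, 0.005]
ft_force: [0.1, -0.6, 0.8]
grip_width: 0.0249
```

Call:
apply_moves --pt "0 0 0.0005 0 0 0 10" --pt "0 0 0.001 0 0 0 10" --pt "0 0 0.001 0 0 0 10" --pt "0 0 0.001 0 0 0 10" --pt "0 0 0.001 0 0 0 10" --pt "0 0 0.001 0 0 0 40" --pt "0 0 0.001 0 0 0 70" --pt "0 0 0.001 0 0 0 100" --pt "0 0 0.001 0 0 0 100" --pt "0 0 0.001 0 0 0 100"

```text
time_s: 19.55
position: [0.5793, -0.0037, 0.3206]
eef_rot: [-3.141, -0.002, 0.006]
ft_force: [-0.2, -0.3, 0.4]
grip_width: 0.0852
```

Call:
apply_moves --pt "0 0 0 0 0 0 100" --pt "0 0 0 0 0 0 100" --pt "0 0 0 0 0 0 100" --pt "0 0 0 0 0 0 100" --pt "0 0 -0.01 0 0 0 100" --pt "0 0 -0.03 0 0 0 100" --pt "0 0 -0.05 0 0 0 100" --pt "0 0 -0.07 0 0 0 100" --pt "0 0 -0.09 0 0 0 100" --pt "0 0 -0.1 0 0 0 100"

```text
time_s: 20.55
position: [0.5797, -0.0038, 0.4231]
eef_rot: [-3.141, -0.002, 0.001]
ft_force: [0.7, -0.1, 0.1]
grip_width: 0.0855
```

```bash
python3 - <<'E'
from h import *
np.set_printoptions(precision=4,suppress=True)
s=readout.state();print(s['position'],s['grip_width'],s['time_s'],s['ft_force'])
for n,(x0,y0,x1,y1) in dict(scene=(110,140,350,260),side=(180,110,360,290)).items():
    i=cap(n)['img'][:,:,::-1][y0:y1,x0:x1];f=min(800/(x1-x0),600/(y1-y0));cv2.imwrite(f'pics/{n}9.png',cv2.resize(i,None,fx=f,fy=f))
E
```

```text
[ 0.5797 -0.0038  0.4231] 0.08549684628134849 20.55 [ 0.6929 -0.1301  0.1434]
```

View pics/scene9.png

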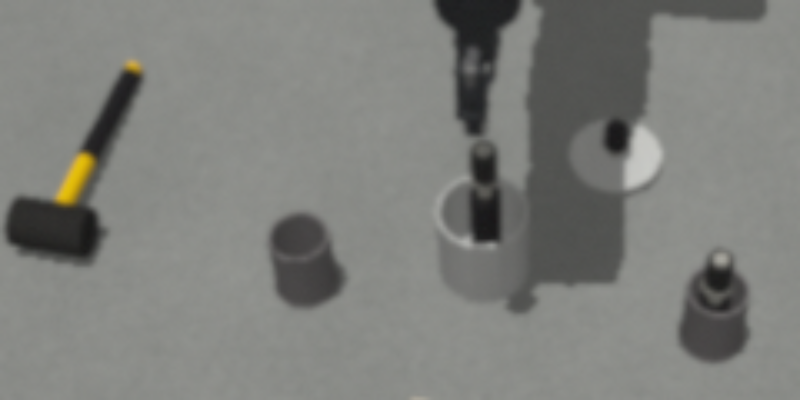

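View pics/side9.png

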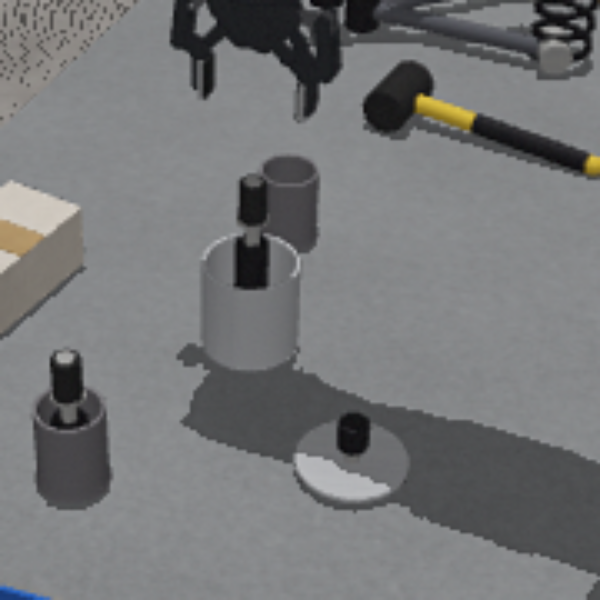

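Both pictures show the damper standing upright in the middle of the tin, bush at about (483, 160) in scene and (252, 200) in side. The lid lies flat and the gripper is clear of everything. I'll hand the job in.

```bash
python3 -c "
from cell import job,readout
s=readout.state();print(s['dq'],s['ft_force'])
print(job.job_done())"
```

```text
[ 0.00105505  0.01744091 -0.04925075 -0.03362569  0.00112812  0.00110799] [ 0.08142763  0.20936537 -0.81450349]
the job is handed in; nothing more can be done
None
```

I finished the task and handed the job in at about 20.7 s of the 56 s allowed; it reports no verdict.

- **Lid:** I lifted it by the knob and lowered it to the bench near (0.43, 0.12). I let go only once it was resting there. The later pictures show it flat and right way up.
- **Long damper:** I pulled it straight up out of its holder and lowered it into the tin until the wrist force showed contact with the floor. I then released it and raised the gripper about 100 mm. The last pictures show it upright near the tin's centre.
- **Left alone:** In the same pictures the tin and the empty holder are upright and where they were, and the short damper is still in its holder. I saw no sign that the mallet had moved. The gripper was touching nothing.

The cameras disagreed by 1–3 mm on where the tin is. This did not matter, as the foot has about 21 mm of clearance all round in the tin. The arm was still settling slightly from its last upward move when I handed in, with joint speeds below 0.05 rad/s.

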